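Stir the ceramic beads in the steel beaker

ROBOT

A 6-joint arm with a two-finger parallel gripper is mounted at the origin on a cart in front of the work surface, level with it; the furniture and walls round the work are solid. World frame = base frame: x ahead of the robot, y to its left, z up, the work surface at z = 0. Lengths are in m, angles in degrees, forces in N, time in s.
With the tool pointing down it reaches from about 0.325 to 0.9 m from the base axis. Payload 3.5 kg.
Tool frame: the origin (TCP) lies midway between the tips of the shut fingers; the grasp point (between the pads) lies r.hold_point_z behind it (r.hold_point_z is the distance from the TCP to the grasp point, in m); z points along the fingers, y is the line along which they close (so a half turn about z gives the same grasp; the last joint's range is limited). The gripper opens to 85 mm and grips with 20 to 120 N. Pads are 22 mm wide; open, the fingers measure 114 mm over their backs; the gripper's body (76 mm by 85 mm) begins 54 mm behind the grasp point. The pads swing forward as they close: fully open they stand 13 mm farther back than shut.
Start: joints at [-81.211, 15.837, -1.513, 72.651, 0, 84.076], TCP at [0.159, -0.605, 0.231] pointing down, gripper open.
Joint ranges: [-178.77, 178.77], [-48.84, 107.48], [-61.69, 71.31], [-111.58, 123.2], [-90, 87.43], [-180, 180]. Speed limits (degrees/s): [147.25, 147.25, 180, 180, 180, 180].

INTERFACE

Orientations are given as [roll, pitch, yaw] about the fixed x, y, z axes, in that order (R = Rz(yaw) Ry(pitch) Rx(roll)).
In Python, from rig import r, optics, spotter gives the robot as it stands.
- The arm moves only by the tool apply_moves, never from a script. Its argument "steps" is a list that holds one entry, the list of rows, each a list of 7 numbers: the shift along the tool's x, y, z scaled (see below), then the turn, a rotation vector about the tool's x, y, z scaled (see below), then the gripper command: -1 is fully open, 1 is shut, values between are in proportion. In form: [[[dx, dy, dz, ax, ay, az, fingers], ...]]. A call has 1 to 10 rows; each row is the pose to reach, as a shift and turn from the pose commanded when the call began, along the tool's axes at that moment, turning the shorter way round; what a row does not reach only later rows make up. The controller multiplies each number of a shift by 1 m and each number of a turn by pi rad. A row lasts 1/12 s, in which the tool goes at most 41.7 mm and 7.16 degrees, less where a joint would pass 70% of its speed; a pose out of reach is approached as far as the arm can. A call with a number of a shift or a turn outside -1 to 1 is refused whole. A call with a gripper value outside its range is refused whole. The fingers move at their own pace and stop on an object; "force" is the grip in N (left out, the last holds). Time passes only in rows, so rows that repeat a pose let the fingers close. It gives the time, the measured TCP pose, the force, the opening and the grip force at its end, in the units of the state.
- r.sense(): the state, without advancing time (a new reading comes with each control period).
- optics.grab_frame(name): name is "side" or "top" or "wrist"; returns a dict with "frame" (384x512x3 uint8, red, green, blue), "depth" (384x512 float32, m along the optical axis (not along the pixel's ray), 0 where there is no reading), "camera_matrix" (3x3 intrinsics, pixels), "R" (3x3) and "t" (3): a world point X has camera coordinates R X + t. Camera axes: x right, y down, z forward; pixel columns grow to the right and rows downward; lengths in m; the calibration is good to about 2 mm. A picture is of the moment at which its call begins.
- r.close_job(): hands the job in; it is judged then, once.
Trained networks look in the newest picture that a camera, given by its name, has taken for a name from the list of things; names that differ only in an ending like _2 or _b are one class to them, and where a whole thing is asked for, a point or a joint stands for the part that bears it (a point fixed in the world has none). Each returns a list of dicts, best first, with "p" (0 to 1); they miss things now and then, are a little off and sometimes report something else, mostly with a low value. They report only what shows in the picture. A call takes as long as a camera call.
- spotter.spot_in(camera, name): "extent" ([centre column, centre row, width, height] in pixels, round what is visible of it).
- spotter.masks_of(camera, name): "region" (384x512 bool, what is visible of it) and "extent" ([centre column, centre row, width, height] in pixels, round what is visible of it).
- spotter.pinpoint(camera, name): "at" ([column, row] in pixels: a listed point, or the origin of a listed thing).
The state is a dict: "time": time; "joints": joint angles; "qd": joint speeds; "tau": joint torques, N m; "ee_pos": TCP position; "eef_rot": TCP orientation; "force": force on the tool from outside, world axes, zero at the start; "moment": the same for the moment, N m; "opening": finger opening in m; "grasp_force": force on a finger pad.
Only numpy, scipy, OpenCV 4.12 (cv2) and the standard library are available. Lean on these libraries where they do the work, as an engineer would, in place of code of your own. Each camera call takes 0.05 s, during which the arm holds its last target. There are 200 camera calls.

TASK

Take the stirring rod out of its grey block and stir the ceramic beads in the steel beaker with it: at least two full turns, anticlockwise seen from above, with the rod's end down among the beads and about half-way between the middle of the beaker and its wall. Then let go of the rod and leave it standing in the beaker, leaning on the rim, with all the beads still inside and the beaker upright where it stood.

Things in the scene. Friction and masses are not known exactly. Their poses are not given: they have to be found in the camera images.
- rod_grip (a point): Stirring rod: straight white round plastic rod, 10 mm thick, with a round wooden handle 18 mm thick and 63 mm long at its upper end; 195 mm long overall, 40 g. It starts upright in the only hole of a grey plastic block (70 x 70 mm, 60 mm high, fixed to the bench; hole 13 mm wide and 50 mm deep), so the rod's lower end is 10 mm above the bench. This point is the middle of the handle on the rod's axis, 163 mm above the rod's lower end; z points up along the rod.
- rod_tip (a point): The rod's lower end, on its axis, 163 mm below the middle of the handle.
- beaker_floor (a point): Open round steel beaker that has the six beads in it (an identical one is empty): 102 mm wide outside, 96 mm inside, 110 mm high, inner floor 4 mm above the bench, 1 kg, loose on the bench. This point is the centre of its inner floor; z points up. When upright, the rim is 106 mm above this point.
- bead0_center (a point): Centre of one of six identical loose white ceramic beads on the beaker's floor: barrel-shaped, 18 mm wide and 14 mm high, 12 g. They start in a ring about 25 mm from the beaker's centre, which leaves the middle free.
- bead1_center (a point): Centre of one of six identical loose white ceramic beads on the beaker's floor: barrel-shaped, 18 mm wide and 14 mm high, 12 g. See bead0.
- bead2_center (a point): Centre of one of six identical loose white ceramic beads on the beaker's floor: barrel-shaped, 18 mm wide and 14 mm high, 12 g. See bead0.
- bead3_center (a point): Centre of one of six identical loose white ceramic beads on the beaker's floor: barrel-shaped, 18 mm wide and 14 mm high, 12 g. See bead0.
- bead4_center (a point): Centre of one of six identical loose white ceramic beads on the beaker's floor: barrel-shaped, 18 mm wide and 14 mm high, 12 g. See bead0.
- bead5_center (a point): Centre of one of six identical loose white ceramic beads on the beaker's floor: barrel-shaped, 18 mm wide and 14 mm high, 12 g. See bead0.

How it is judged (in metres and radians):
On the way, in this order (a step that is already met when the one before it is completed fails the run):
1. rod end down among the beads, to the +x side of the beaker's centre (away from the robot, if the beaker is not turned) (z of rod_tip in the frame of beaker_floor below 0.018 m and x of rod_tip in the frame of beaker_floor above 0.01 m and y of rod_tip in the frame of beaker_floor between -0.01 and 0.01 m), for 0.02 s.
2. rod end down among the beads, to the +y side (z of rod_tip in the frame of beaker_floor below 0.018 m and y of rod_tip in the frame of beaker_floor above 0.01 m and x of rod_tip in the frame of beaker_floor between -0.01 and 0.01 m), for 0.02 s.
3. rod end down among the beads, to the -x side (z of rod_tip in the frame of beaker_floor below 0.018 m and x of rod_tip in the frame of beaker_floor below -0.01 m and y of rod_tip in the frame of beaker_floor between -0.01 and 0.01 m), for 0.02 s.
4. rod end down among the beads, to the -y side (z of rod_tip in the frame of beaker_floor below 0.018 m and y of rod_tip in the frame of beaker_floor below -0.01 m and x of rod_tip in the frame of beaker_floor between -0.01 and 0.01 m), for 0.02 s.
5. rod end down among the beads, back to the +x side (all of step 1), for 0.02 s.
At the end, for the whole second after the job is handed in: The rod is at rest in the beaker: lower end under 40 mm over the inner floor, mid-handle above the rim. All beads are inside, and of each pair 0-3, 1-4, 2-5 at least one lies over 6 mm from its start. The beaker is upright (0.15 rad), under 40 mm from its start (horizontal distance between rod_tip and beaker_floor below 0.055 m and z of rod_tip in the frame of beaker_floor below 0.04 m and z of rod_grip in the frame of beaker_floor above 0.106 m and angle between beaker_floor's own z axis and vertical below 0.15 rad and distance of beaker_floor from where it was at the start of the episode below 0.04 m and horizontal distance between each of bead0_center, bead1_center, bead2_center, bead3_center, bead4_center, bead5_center and beaker_floor below 0.05 m and z of each of bead0_center, bead1_center, bead2_center, bead3_center, bead4_center, bead5_center in the frame of beaker_floor below 0.06 m and distance of any of bead0_center, bead3_center from where it was at the start of the episode above 0.006 m and distance of any of bead1_center, bead4_center from where it was at the start of the episode above 0.006 m and distance of any of bead2_center, bead5_center from where it was at the start of the episode above 0.006 m and linear speed of rod below 0.03 m/s); the robot touches nothing.
It fails at once if the beaker is tipped by more than 0.5 rad (angle between beaker_floor's own z axis and vertical above 0.5 rad).
It also fails if it takes over 58 s, if anything falls off the work surface, if the arm or the gripper's body presses on something with over 40 N, if the wrist force passes 120 N, or if a joint passes its speed limit or range.

## Working session

There is one attempt and no reset: what is moved stays moved. The work goes in short steps, Python scripts to look and compute and a tool call to move; the robot and the scene stay as the last step left them, time stands still between calls to the robot, and variables do not carry over. Pictures are saved under pics/ and viewed, at most 10 in all, crops included, and the job is handed in when it is done.

Besides the shell and the picture viewer there is one more tool, called after "Request:" as name([rows], argument=value, ...), one row to a line, values as JSON. apply_moves: Moves the arm, as the interface text tells. Its arguments: {"type":"object","properties":{"steps":{"type":"array","items":{"type":"array","items":{"type":"array","items":{"type":"number"}}}},"force":{"type":"number"}},"required":["steps"]}

```bash
ls; mkdir -p pics; cat > h.py <<'E'
import numpy as np, cv2
from rig import r, optics, spotter
def px2w(g,u,v,d=None,z=None):
    K,R,t=g["camera_matrix"],np.array(g["R"]),np.array(g["t"])
    ray=R.T@(np.linalg.inv(K)@[u,v,1]); c=-R.T@t
    s=d if d is not None else (z-c[2])/ray[2]
    return c+s*ray
def cloud(g,m=None):
    d=g["depth"]; v,u=np.nonzero((d>0)&(m if m is not None else True))
    K=g["camera_matrix"]; p=np.linalg.inv(K)@np.array([u,v,np.ones(len(u))])*d[v,u]
    return (np.array(g["R"]).T@(p-np.array(g["t"]).reshape(3,1))).T
E
python3 - <<'E'
from h import *
s=r.sense(); print({k:np.round(s[k],3) for k in("time","ee_pos","eef_rot","opening")}, r.hold_point_z)
ims=[]
for c in("side","top"):
    g=optics.grab_frame(c); im=g["frame"][...,::-1].copy()
    print(c,"campos",np.round(-np.array(g["R"]).T@g["t"],3))
    for n in("rod_grip","rod_tip","beaker_floor","bead0_center"):
        P=spotter.pinpoint(c,n); M=spotter.masks_of(c,n)
        print(c,n,[(np.round(p["at"],1).tolist(),round(p["p"],2)) for p in P][:6],[(np.round(p["extent"],1).tolist(),round(p["p"],2)) for p in M][:6])
        for p in M[:2]:
            cl=cloud(g,p["region"])
            if len(cl): print("   med",np.round(np.median(cl,0),3),"lo",np.round(np.percentile(cl,3,0),3),"hi",np.round(np.percentile(cl,97,0),3))
    cv2.imwrite(f"pics/{c}0.png",im)
E
```

```text
pics
{'time': np.float64(0.0), 'ee_pos': array([ 0.159, -0.604,  0.23 ]), 'eef_rot': array([-1.79874e+02, -1.40000e-02,  1.47130e+01]), 'opening': np.float64(0.085)} 0.0187
side campos [ 0.521 -0.862  0.648]
side rod_grip [([286.0, 174.1], 0.64)] [([286.6, 190.4, 9.0, 65.7], 0.8)]
   med [ 0.609 -0.174  0.159] lo [ 0.602 -0.178  0.06 ] hi [ 0.617 -0.167  0.205]
side rod_tip [] [([287.9, 189.5, 8.2, 70.8], 0.61)]
   med [ 0.609 -0.173  0.157] lo [ 0.601 -0.178  0.051] hi [ 0.619 -0.098  0.205]
side beaker_floor [] [([257.4, 284.6, 60.5, 90.9], 0.76), ([284.6, 189.4, 7.7, 63.9], 0.45)]
   med [ 0.548 -0.355  0.068] lo [ 0.502 -0.381  0.007] hi [ 0.593 -0.282  0.112]
   med [ 0.609 -0.174  0.161] lo [ 0.602 -0.178  0.069] hi [ 0.616 -0.169  0.205]
side bead0_center [] []
top campos [ 0.347 -0.172  1.236]
top rod_grip [([241.6, 167.2], 0.65)] [([316.8, 198.1, 11.6, 1.7], 0.38)]
   med [ 0.568 -0.342  0.016] lo [ 0.561 -0.351  0.005] hi [ 0.577 -0.334  0.022]
top rod_tip [] [([243.7, 170.4, 8.7, 20.9], 0.43)]
   med [ 0.606 -0.165  0.189] lo [ 0.602 -0.173  0.063] hi [ 0.616 -0.158  0.209]
top beaker_floor [([306.4, 209.3], 0.58)] [([309.1, 203.5, 47.4, 49.8], 0.9)]
   med [ 0.56  -0.332  0.031] lo [ 0.499 -0.375  0.001] hi [ 0.597 -0.278  0.115]
top bead0_center [([300.1, 197.2], 0.39)] []
```

```bash
python3 - <<'E'
import cv2,numpy as np
a=cv2.imread("pics/side0.png");b=cv2.imread("pics/top0.png")
a=cv2.resize(a,(400,300));b=cv2.resize(b,(400,300))
c=cv2.resize(cv2.imread("pics/top0.png")[130:280,200:400],(400,300),interpolation=cv2.INTER_CUBIC)
d=cv2.resize(cv2.imread("pics/side0.png")[130:355,160:460],(400,300),interpolation=cv2.INTER_CUBIC)
cv2.imwrite("pics/c0.png",np.vstack([np.hstack([a,b]),np.hstack([d,c])]))
E
python3 - <<'E'
from h import *
g=optics.grab_frame("top"); C=cloud(g)
# beaker rim fit
def circ(P):
    A=np.c_[2*P[:,:2],np.ones(len(P))]; s=np.linalg.lstsq(A,(P[:,:2]**2).sum(1),rcond=None)[0]
    return s[:2],np.sqrt(s[2]+s[:2]@s[:2])
m=(C[:,2]>.1)&(C[:,2]<.118)&(np.hypot(C[:,0]-.55,C[:,1]+.33)<.07)
print("rim",circ(C[m]),m.sum(),C[m,2].mean())
for lo,hi in((.19,.22),(.13,.19),):
  for cam in("top","side"):
    G=g if cam=="top" else optics.grab_frame("side"); c=cloud(G)
    m=(c[:,2]>lo)&(c[:,2]<hi)&(np.hypot(c[:,0]-.61,c[:,1]+.165)<.04)
    print(cam,lo,hi,m.sum(),np.round(c[m].mean(0),4),np.round(c[m].min(0),4),np.round(c[m].max(0),4))
m=(C[:,2]>.055)&(C[:,2]<.065)&(np.hypot(C[:,0]-.61,C[:,1]+.165)<.07)
print("block",C[m].min(0),C[m].max(0))
E
```

```text
rim (array([ 0.54816307, -0.32692002]), np.float64(0.04983954094038252)) 324 0.11111724374673386
top 0.19 0.22 62 [ 0.609  -0.1659  0.2031] [ 0.6021 -0.1733  0.1904] [ 0.6179 -0.1581  0.2099]
side 0.19 0.22 102 [ 0.6091 -0.1732  0.1998] [ 0.601  -0.1784  0.1902] [ 0.6175 -0.1614  0.2067]
top 0.13 0.19 34 [ 0.6041 -0.1656  0.1678] [ 0.6012 -0.1734  0.1314] [ 0.6075 -0.1577  0.1895]
side 0.13 0.19 218 [ 0.6089 -0.1745  0.1643] [ 0.6008 -0.1788  0.1303] [ 0.6185 -0.1662  0.1899]
block [ 0.57021936 -0.20573505  0.05501164] [ 0.65098837 -0.12479199  0.06497663]
```

View pics/c0.png

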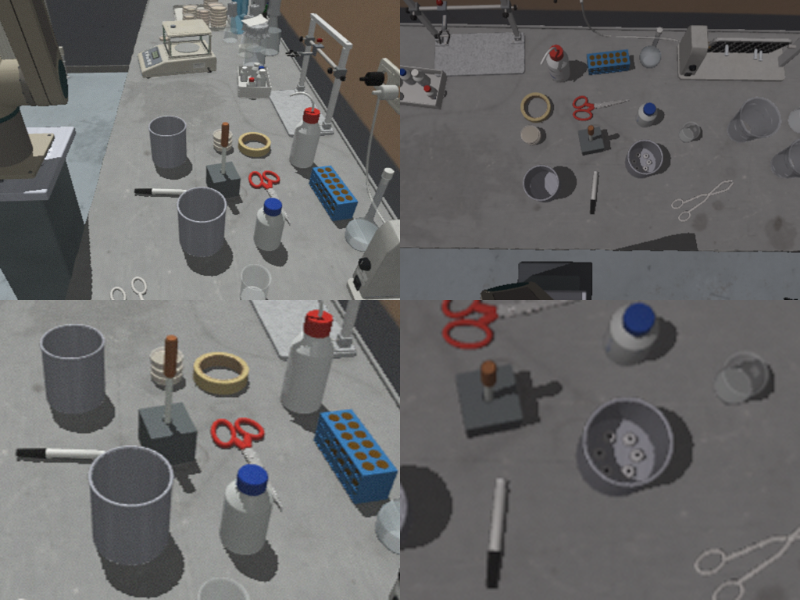

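The bead-filled beaker is the nearer one in the side view (crop at about (130,500)). From above, its beads show at full-frame pixel (312,204). The rod stands in the block at (243,168) in the top view. From the two views I get the rod axis at about (0.609, -0.167), the handle top at z 0.205, and the beaker centre at (0.548, -0.327).

Request:
apply_moves([
  [[0.547,-0.309,-0.03,0,0,0.0817,-1],[0.547,-0.309,-0.03,0,0,0.0817,-1],[0.547,-0.309,-0.03,0,0,0.0817,-1],[0.547,-0.309,-0.03,0,0,0.0817,-1],[0.547,-0.309,-0.03,0,0,0.0817,-1],[0.547,-0.309,-0.03,0,0,0.0817,-1],[0.547,-0.309,-0.03,0,0,0.0817,-1],[0.547,-0.309,-0.03,0,0,0.0817,-1],[0.547,-0.309,-0.03,0,0,0.0817,-1],[0.547,-0.309,-0.03,0,0,0.0817,-1]],
])

```text
time: 1.88
ee_pos: [0.4581, -0.3132, 0.2516]
eef_rot: [180.0, -0.0, 0.0]
force: [0.0, -0.2, 0.3]
opening: 0.0856
grasp_force: 0.0
```

Request:
apply_moves([
  [[0.151,-0.1465,-0.01,0,0,0,-1],[0.151,-0.1465,-0.01,0,0,0,-1],[0.151,-0.1465,-0.01,0,0,0,-1],[0.151,-0.1465,-0.01,0,0,0,-1],[0.151,-0.1465,-0.01,0,0,0,-1],[0.151,-0.1465,-0.01,0,0,0,-1],[0.151,-0.1465,-0.01,0,0,0,-1]],
])

```text
time: 2.47
ee_pos: [0.6093, -0.1664, 0.261]
eef_rot: [180.0, -0.0, 0.2]
force: [0.1, 0.1, -0.3]
opening: 0.0855
grasp_force: 0.0
```

```bash
python3 - <<'E'
from h import *
g=optics.grab_frame("wrist"); cv2.imwrite("pics/w1.png",g["frame"][...,::-1])
print(np.round(-np.array(g["R"]).T@g["t"],3)); print(np.round(r.sense()["ee_pos"],4))
for n in("rod_grip",):
    print(spotter.pinpoint("wrist",n),[(m["extent"],m["p"]) for m in spotter.masks_of("wrist",n)])
C=cloud(g)
m=(C[:,2]>.15)&(C[:,2]<.22)&(np.hypot(C[:,0]-.609,C[:,1]+.166)<.03)
t=m&(C[:,2]>.2)
print(m.sum(),np.round(C[m].min(0),4),np.round(C[m].max(0),4)); 
if t.sum(): print(np.round(C[t].mean(0),4),np.round((C[t].min(0)+C[t].max(0))/2,4))
E
```

```text
[ 0.691 -0.166  0.403]
[ 0.6081 -0.1676  0.2609]
[{'at': [259.0, 190.8], 'p': 0.62}] [([260.5, 183.9, 23.2, 67.1], 0.82)]
943 [ 0.6033 -0.1756  0.1502] [ 0.6199 -0.1583  0.2061]
[ 0.6123 -0.1669  0.2037] [ 0.6116 -0.1669  0.2031]
```

View pics/w1.png

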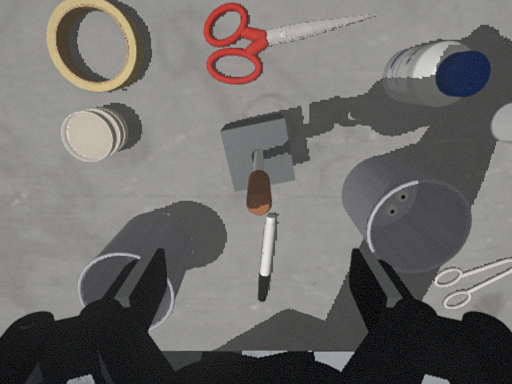

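The wrist view shows the handle at (259,190), centred between the open fingers. The rod axis comes out at (0.610, -0.167), so I'll descend and grip.

Request:
apply_moves([
  [[0.001,0,0.035,0,0,0,-1],[0.001,0,0.07,0,0,0,-1],[0.001,0,0.1,0,0,0,-1],[0.001,0,0.1,0,0,0,0],[0.001,0,0.1,0,0,0,0.6],[0.001,0,0.1,0,0,0,1],[0.001,0,0.1,0,0,0,1],[0.001,0,0.1,0,0,0,1],[0.001,0,0.1,0,0,0,1],[0.001,0,0.1,0,0,0,1]],
], force=70)

```text
time: 3.45
ee_pos: [0.6105, -0.1684, 0.1639]
eef_rot: [180.0, -0.3, 0.0]
force: [-0.8, 1.7, 7.0]
opening: 0.0163
grasp_force: 68.2
```

Request:
apply_moves([
  [[0,0,-0.01,0,0,0,1],[0,0,-0.025,0,0,0,1],[0,0,-0.045,0,0,0,1],[0,0,-0.07,0,0,0,1],[0,0,-0.1,0,0,0,1],[0,0,-0.13,0,0,0,1],[0,0,-0.14,0,0,0,1],[0,0,-0.14,0,0,0,1]],
])

```text
time: 4.12
ee_pos: [0.6109, -0.1691, 0.3059]
eef_rot: [179.8, -0.4, 0.0]
force: [0.5, -0.6, -0.7]
opening: 0.0163
grasp_force: 68.4
```

```bash
python3 - <<'E'
from h import *
print(np.round(r.sense()["ee_pos"],4),np.round(r.sense()["force"],2))
for c in("side","top"):
    g=optics.grab_frame(c); cv2.imwrite(f"pics/{c}2.png",g["frame"][...,::-1])
    p=spotter.pinpoint(c,"rod_tip");print(c,p)
    C=cloud(g)
    for a,b in((.14,.165),(.165,.19),(.19,.215),(.215,.24),(.24,.265),(.265,.29)):
        m=(C[:,2]>a)&(C[:,2]<b)&(np.hypot(C[:,0]-.61,C[:,1]+.167)<.03)
        if m.sum(): print(a,m.sum(),np.round(C[m].min(0),4),np.round(C[m].max(0),4))
E
python3 -c "
import cv2,numpy as np
a=cv2.imread('pics/side2.png')[60:360,150:450];cv2.imwrite('pics/s2c.png',cv2.resize(a,(600,600)))"
```

```text
[ 0.6109 -0.1691  0.3059] [ 0.54 -0.63 -0.67]
side [{'at': [289.5, 180.4], 'p': 0.56}]
0.14 28 [ 0.606  -0.1763  0.1525] [ 0.6153 -0.169   0.1649]
0.165 61 [ 0.6056 -0.1767  0.165 ] [ 0.6149 -0.1693  0.1898]
0.19 66 [ 0.6057 -0.1772  0.1906] [ 0.6154 -0.1697  0.2142]
0.215 65 [ 0.6055 -0.1775  0.2151] [ 0.6151 -0.1673  0.2399]
0.24 77 [ 0.6053 -0.1768  0.2401] [ 0.6152 -0.1691  0.2644]
0.265 72 [ 0.6025 -0.1797  0.2655] [ 0.6174 -0.1713  0.2899]
top [{'at': [242.4, 174.0], 'p': 0.55}]
0.14 5 [ 0.6036 -0.169   0.1518] [ 0.6061 -0.1623  0.164 ]
0.165 12 [ 0.6032 -0.1711  0.167 ] [ 0.6065 -0.1624  0.1887]
0.19 12 [ 0.6037 -0.1711  0.191 ] [ 0.6073 -0.1647  0.2131]
0.215 11 [ 0.6037 -0.171   0.2171] [ 0.6072 -0.1647  0.237 ]
0.24 8 [ 0.6041 -0.171   0.2403] [ 0.6074 -0.1669  0.2614]
0.265 4 [ 0.6016 -0.1748  0.2659] [ 0.6062 -0.1689  0.2889]
```

View pics/s2c.png

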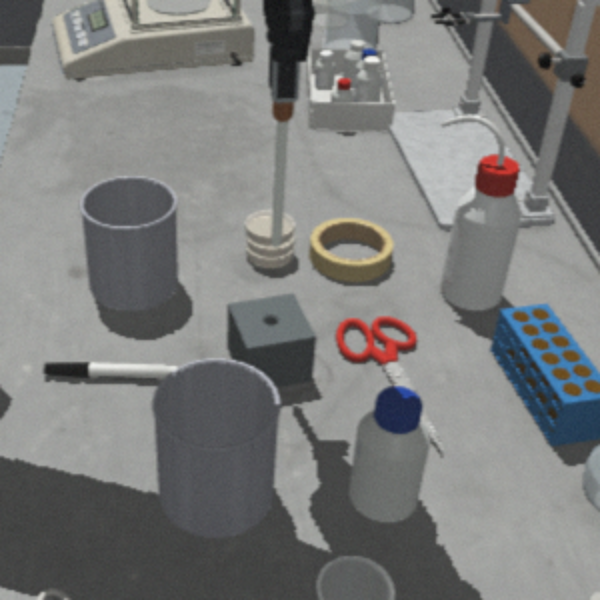

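The rod is held straight. Its tip is at side crop (275,245), about (0.610, -0.169, 0.152), which puts it 154 mm below the TCP. Next I go over the beaker and check the centring.

Request:
apply_moves([
  [[-0.008,0.02,0,0,0,0,1],[-0.02,0.05,0,0,0,0,1],[-0.033,0.083,0,0,0,0,1],[-0.046,0.116,0,0,0,0,1],[-0.056,0.142,0,0,0,0,1],[-0.0625,0.158,0,0,0,0,1],[-0.0625,0.158,0,0,0,0,1],[-0.0625,0.158,0,0,0,0,1]],
])

```text
time: 4.98
ee_pos: [0.5451, -0.3265, 0.2988]
eef_rot: [-179.8, 0.2, -0.1]
force: [0.5, 0.6, -0.4]
opening: 0.0167
grasp_force: 68.4
```

```bash
python3 - <<'E'
from h import *
print(np.round(r.sense()["ee_pos"],4))
from scipy.optimize import least_squares
for c in("side","wrist"):
    g=optics.grab_frame(c); cv2.imwrite(f"pics/{c}3.png",g["frame"][...,::-1])
    C=cloud(g)
    m=(C[:,2]>.1)&(C[:,2]<.116)&(abs(np.hypot(C[:,0]-.548,C[:,1]+.327)-.05)<.008)
    P=C[m]; f=least_squares(lambda q:np.hypot(P[:,0]-q[0],P[:,1]-q[1])-.0495,[.548,-.327],loss="soft_l1",f_scale=.002)
    print(c,m.sum(),np.round(f.x,4),np.ptp(np.arctan2(P[:,1]+.327,P[:,0]-.548)))
    for a,b in((.14,.165),(.165,.19),(.19,.24)):
        m=(C[:,2]>a)&(C[:,2]<b)&(np.hypot(C[:,0]-.548,C[:,1]+.327)<.03)
        if m.sum(): print(a,m.sum(),np.round(C[m].min(0),4),np.round(C[m].max(0),4))
a=cv2.imread("pics/side3.png")[150:350,180:380]
cv2.imwrite("pics/c3.png",np.hstack([cv2.resize(a,(384,384)),cv2.imread("pics/wrist3.png")[:,80:480]]))
E
```

```text
[ 0.5451 -0.3265  0.2988]
side 841 [ 0.5477 -0.3317] 6.2526796649023915
0.14 49 [ 0.5392 -0.3326  0.1449] [ 0.5471 -0.3271  0.1648]
0.165 76 [ 0.5393 -0.3341  0.1659] [ 0.5486 -0.327   0.1899]
0.19 176 [ 0.5394 -0.3347  0.1902] [ 0.5486 -0.3253  0.2399]
wrist 1528 [ 0.5493 -0.3285] 5.97332025085832
0.14 48 [ 0.5461 -0.3292  0.1477] [ 0.5502 -0.3199  0.165 ]
0.165 89 [ 0.5464 -0.3291  0.1655] [ 0.5502 -0.3202  0.1897]
0.19 271 [ 0.5461 -0.3298  0.1903] [ 0.5509 -0.3199  0.2398]
```

View pics/c3.png

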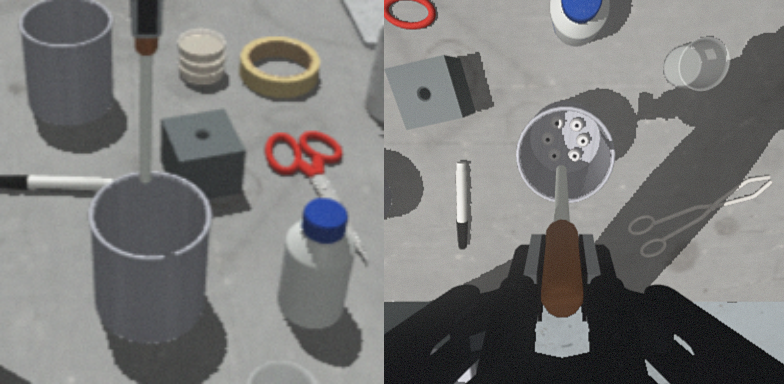

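Both views agree: the rod must shift +3.8 mm in x and -3.3 mm in y to be centred. The beads form a ring around a free middle (wrist crop (565,140)), so I'll lower there.

Request:
apply_moves([
  [[0.0038,0.0033,0,0,0,0,1],[0.0038,0.0033,0,0,0,0,1],[0.0038,0.0033,0.02,0,0,0,1],[0.0038,0.0033,0.045,0,0,0,1],[0.0038,0.0033,0.07,0,0,0,1],[0.0038,0.0033,0.09,0,0,0,1],[0.0038,0.0033,0.105,0,0,0,1],[0.0038,0.0033,0.115,0,0,0,1],[0.0038,0.0033,0.115,0,0,0,1]],
])

```text
time: 5.83
ee_pos: [0.5491, -0.3279, 0.1833]
eef_rot: [-179.8, 0.2, 0.1]
force: [0.6, 1.3, -0.3]
opening: 0.0163
grasp_force: 68.4
```

```bash
python3 - <<'E'
from h import *
print(np.round(r.sense()["ee_pos"],4),np.round(r.sense()["force"],2))
from scipy.optimize import least_squares
for c in("side","wrist"):
    g=optics.grab_frame(c); cv2.imwrite(f"pics/{c}4.png",g["frame"][...,::-1])
    C=cloud(g)
    m=(C[:,2]>.1)&(C[:,2]<.116)&(abs(np.hypot(C[:,0]-.548,C[:,1]+.327)-.05)<.008)
    P=C[m]; f=least_squares(lambda q:np.hypot(P[:,0]-q[0],P[:,1]-q[1])-.0495,[.548,-.327],loss="soft_l1",f_scale=.002)
    print(c,m.sum(),np.round(f.x,4))
    for a,b in((.07,.1),(.1,.12),(.12,.14)):
        m=(C[:,2]>a)&(C[:,2]<b)&(np.hypot(C[:,0]-.548,C[:,1]+.327)<.03)
        if m.sum(): print(a,m.sum(),np.round(C[m].min(0),4),np.round(C[m].max(0),4))
    # handle / white boundary height
    col=g["frame"].reshape(-1,3)[(g["depth"]>0).ravel()].astype(int)
    m=(C[:,2]>.12)&(np.hypot(C[:,0]-.548,C[:,1]+.327)<.03)&(col[:,0]>col[:,2]*1.5)&(col[:,0]>60)
    if m.sum(): print("brown zmin",np.percentile(C[m,2],[0,2,10]),m.sum())
E
```

```text
[ 0.5491 -0.3279  0.1833] [ 0.61  1.26 -0.3 ]
side 845 [ 0.5476 -0.3317]
0.07 75 [ 0.5438 -0.3348  0.0702] [ 0.5523 -0.3291  0.0997]
0.1 49 [ 0.5438 -0.3344  0.1002] [ 0.5521 -0.3299  0.1193]
0.12 56 [ 0.5438 -0.335   0.1201] [ 0.5519 -0.33    0.1395]
brown zmin [0.16410914 0.16438671 0.16599959] 48
wrist 2730 [ 0.5498 -0.3286]
0.07 134 [ 0.551  -0.3326  0.0701] [ 0.5547 -0.323   0.0996]
0.1 116 [ 0.5514 -0.3324  0.1002] [ 0.5549 -0.3234  0.1194]
0.12 161 [ 0.5506 -0.3328  0.12  ] [ 0.5552 -0.3233  0.14  ]
brown zmin [0.16706668 0.17095253 0.18108524] 3309
```

Request:
apply_moves([
  [[0,0.0008,0.008,0,0,0,1],[0,0.0008,0.015,0,0,0,1],[0,0.0008,0.02,0,0,0,1],[0,0.0008,0.02,0,0,0,1],[0.005,0.0008,0.02,0,0,0,1],[0.01,0.0008,0.02,0,0,0,1],[0.015,0.0008,0.02,0,0,0,1],[0.02,0.0008,0.02,0,0,0,1],[0.023,0.0008,0.02,0,0,0,1],[0.023,0.0008,0.02,0,0,0,1]],
])

```text
time: 6.77
ee_pos: [0.5743, -0.3306, 0.1663]
eef_rot: [180.0, -0.1, 0.0]
force: [-0.7, 0.5, -1.2]
opening: 0.0163
grasp_force: 68.4
```

Request:
apply_moves([
  [[-0.0011,-0.0071,0.002,0,0,0,1],[-0.0044,-0.0135,0.002,0,0,0,1],[-0.0095,-0.0186,0.002,0,0,0,1],[-0.0159,-0.0219,0.002,0,0,0,1],[-0.023,-0.023,0.002,0,0,0,1],[-0.0301,-0.0219,0.002,0,0,0,1],[-0.0365,-0.0186,0.002,0,0,0,1],[-0.0416,-0.0135,0.002,0,0,0,1],[-0.0449,-0.0071,0.002,0,0,0,1],[-0.046,0,0.002,0,0,0,1]],
])

```text
time: 7.6
ee_pos: [0.5263, -0.3311, 0.164]
eef_rot: [-180.0, 0.0, -0.0]
force: [0.1, 0.2, -0.4]
opening: 0.0162
grasp_force: 68.4
```

```bash
cat > look.py <<'E'
from h import *
import sys
from scipy.optimize import least_squares
s=r.sense();print(np.round(s["ee_pos"],4),np.round(s["force"],2))
for c in("side","wrist"):
    g=optics.grab_frame(c); cv2.imwrite(f"pics/{c}{sys.argv[1]}.png",g["frame"][...,::-1])
    C=cloud(g)
    m=(C[:,2]>.1)&(C[:,2]<.116)&(abs(np.hypot(C[:,0]-.548,C[:,1]+.33)-.05)<.009)
    P=C[m]; f=least_squares(lambda q:np.hypot(P[:,0]-q[0],P[:,1]-q[1])-.0495,[.548,-.33],loss="soft_l1",f_scale=.002)
    print(c,"rim",m.sum(),np.round(f.x,4))
    for a,b in((.075,.09),(.115,.13)):
        m=(C[:,2]>a)&(C[:,2]<b)&(np.hypot(C[:,0]-.548,C[:,1]+.33)<.036)
        if m.sum(): print(a,m.sum(),np.round(C[m].min(0),4),np.round(C[m].max(0),4))
    col=g["frame"].reshape(-1,3)[(g["depth"]>0).ravel()].astype(int)
    m=(C[:,2]>.12)&(np.hypot(C[:,0]-.548,C[:,1]+.33)<.05)&(col[:,0]>col[:,2]*1.5)&(col[:,0]>60)
    if m.sum(): print("brown zmin",np.percentile(C[m,2],[0,2]),m.sum())
E
python3 look.py 5
```

```text
[ 0.5263 -0.3311  0.164 ] [ 0.06  0.15 -0.42]
side rim 788 [ 0.5477 -0.3316]
0.075 33 [ 0.5205 -0.3377  0.0762] [ 0.5288 -0.3324  0.0897]
0.115 40 [ 0.5211 -0.3378  0.1153] [ 0.5293 -0.3332  0.13  ]
brown zmin [0.1437154  0.14474948] 46
wrist rim 4069 [ 0.5496 -0.3287]
0.075 80 [ 0.5282 -0.3369  0.0752] [ 0.5319 -0.3279  0.0896]
0.115 139 [ 0.528  -0.3373  0.115 ] [ 0.5324 -0.3279  0.13  ]
brown zmin [0.14601409 0.14970086] 3316
```

Request:
apply_moves([
  [[0.0011,0.0061,0,0,0,0,1],[0.0044,0.0115,0,0,0,0,1],[0.0095,0.0166,0,0,0,0,1],[0.0159,0.0199,0,0,0,0,1],[0.023,0.021,0,0,0,0,1],[0.0301,0.0199,0,0,0,0,1],[0.0365,0.0166,0,0,0,0,1],[0.0416,0.0115,0,0,0,0,1],[0.0449,0.0051,0,0,0,0,1],[0.046,-0.002,0,0,0,0,1]],
])

```text
time: 8.53
ee_pos: [0.5737, -0.3274, 0.164]
eef_rot: [-180.0, 0.0, 0.0]
force: [-0.0, -0.4, 0.3]
opening: 0.0165
grasp_force: 68.4
```

Request:
apply_moves([
  [[-0.0011,-0.0071,0,0,0,0,1],[-0.0044,-0.0135,0,0,0,0,1],[-0.0095,-0.0186,0,0,0,0,1],[-0.0159,-0.0219,0,0,0,0,1],[-0.023,-0.023,0,0,0,0,1],[-0.0301,-0.0219,0,0,0,0,1],[-0.0365,-0.0186,0,0,0,0,1],[-0.0416,-0.0135,0,0,0,0,1],[-0.0449,-0.0071,0,0,0,0,1],[-0.046,0,0,0,0,0,1]],
])

```text
time: 9.37
ee_pos: [0.5264, -0.3294, 0.1643]
eef_rot: [180.0, 0.0, -0.0]
force: [-0.6, -0.0, 0.1]
opening: 0.0165
grasp_force: 68.4
```

Request:
apply_moves([
  [[0.0011,0.0071,0,0,0,0,1],[0.0044,0.0135,0,0,0,0,1],[0.0095,0.0186,0,0,0,0,1],[0.0159,0.0219,0,0,0,0,1],[0.023,0.023,0,0,0,0,1],[0.0301,0.0219,0,0,0,0,1],[0.0365,0.0186,0,0,0,0,1],[0.0416,0.0135,0,0,0,0,1],[0.0449,0.0071,0,0,0,0,1],[0.046,0,0,0,0,0,1]],
])

```text
time: 10.2
ee_pos: [0.5738, -0.3274, 0.1641]
eef_rot: [-180.0, 0.0, 0.1]
force: [-0.4, -0.2, 0.5]
opening: 0.0166
grasp_force: 68.5
```

```bash
python3 look.py 6; python3 -c "
import cv2,numpy as np
a=cv2.imread('pics/side6.png')[150:350,180:380];cv2.imwrite('pics/c6.png',np.hstack([cv2.resize(a,(384,384)),cv2.imread('pics/wrist6.png')[:,80:480]]))"
```

```text
[ 0.5738 -0.3274  0.1641] [-0.42 -0.17  0.54]
side rim 820 [ 0.5476 -0.3316]
0.075 33 [ 0.5687 -0.3346  0.0753] [ 0.5773 -0.3292  0.09  ]
0.115 40 [ 0.5681 -0.3345  0.116 ] [ 0.5763 -0.3289  0.1296]
brown zmin [0.14470563 0.14498254] 44
wrist rim 2603 [ 0.55   -0.3285]
0.075 83 [ 0.5747 -0.3295  0.0751] [ 0.5786 -0.3204  0.0897]
0.115 137 [ 0.5746 -0.33    0.1152] [ 0.5789 -0.3206  0.13  ]
brown zmin [0.14579478 0.15005577] 3287
```

View pics/c6.png

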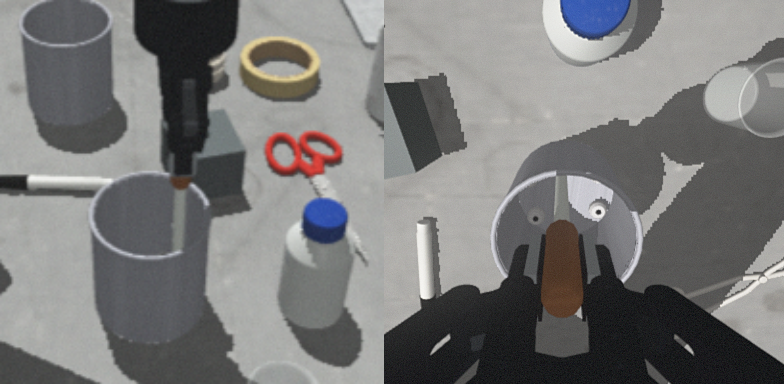

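The rod stands at the +x side (wrist crop (560,200)), the beads visible are on the floor, and the beaker hasn't moved. I'll add one extra turn for margin, then tilt the rod about its tip with the handle toward the robot.

Request:
apply_moves([
  [[-0.0011,-0.0071,0,0,0,0,1],[-0.0044,-0.0135,0,0,0,0,1],[-0.0095,-0.0186,0,0,0,0,1],[-0.0159,-0.0219,0,0,0,0,1],[-0.023,-0.023,0,0,0,0,1],[-0.0301,-0.0219,0,0,0,0,1],[-0.0365,-0.0186,0,0,0,0,1],[-0.0416,-0.0135,0,0,0,0,1],[-0.0449,-0.0071,0,0,0,0,1],[-0.046,0,0,0,0,0,1]],
])

```text
time: 11.13
ee_pos: [0.5265, -0.3294, 0.1643]
eef_rot: [180.0, 0.0, -0.0]
force: [0.8, -0.2, -0.8]
opening: 0.0163
grasp_force: 68.4
```

Request:
apply_moves([
  [[0.0011,0.0071,0,0,0,0,1],[0.0044,0.0135,0,0,0,0,1],[0.0095,0.0186,0,0,0,0,1],[0.0159,0.0219,0,0,0,0,1],[0.023,0.023,0,0,0,0,1],[0.0301,0.0219,0,0,0,0,1],[0.0365,0.0186,0,0,0,0,1],[0.0416,0.0135,0,0,0,0,1],[0.0449,0.0071,0,0,0,0,1],[0.046,0,0,0,0,0,1]],
])

```text
time: 11.97
ee_pos: [0.5739, -0.3273, 0.1641]
eef_rot: [-180.0, -0.0, 0.1]
force: [-0.2, -0.9, -0.3]
opening: 0.0164
grasp_force: 68.4
```

Request:
apply_moves([
  [[-0.0101,0,0.0003,0,0.0208,0,1],[-0.0201,0,0.0013,0,0.0417,0,1],[-0.03,0,0.003,0,0.0625,0,1],[-0.0399,0,0.0052,0,0.0833,0,1],[-0.0495,0,0.0082,0,0.1042,0,1],[-0.0589,0,0.0117,0,0.125,0,1],[-0.0681,0,0.0159,0,0.1458,0,1],[-0.077,0,0.0206,0,0.1667,0,1],[-0.077,0,0.0235,0,0.1667,0,1],[-0.077,0,0.0235,0,0.1667,0,1]],
])

```text
time: 12.8
ee_pos: [0.4943, -0.3269, 0.1397]
eef_rot: [-179.9, -29.9, -0.1]
force: [-0.2, 0.4, -0.2]
opening: 0.0164
grasp_force: 68.5
```

```bash
python3 look.py 7; python3 -c "
import cv2,numpy as np
a=cv2.imread('pics/side7.png')[150:350,180:380];cv2.imwrite('pics/c7.png',np.hstack([cv2.resize(a,(384,384)),cv2.imread('pics/wrist7.png')[:,80:480]]))"
```

```text
[ 0.4943 -0.3269  0.1397] [-0.18  0.39 -0.17]
side rim 836 [ 0.5476 -0.3316]
0.075 43 [ 0.519  -0.3332  0.0752] [ 0.5356 -0.3258  0.0897]
0.115 1 [ 0.513  -0.3271  0.1154] [ 0.513  -0.3271  0.1154]
brown zmin [0.1206332  0.12462769] 67
wrist rim 4538 [ 0.5477 -0.3287]
0.075 106 [ 0.5263 -0.3319  0.0752] [ 0.5378 -0.3224  0.0898]
0.115 44 [ 0.5124 -0.3313  0.115 ] [ 0.516  -0.3231  0.1193]
brown zmin [0.12615993 0.12933321] 670
```

View pics/c7.png

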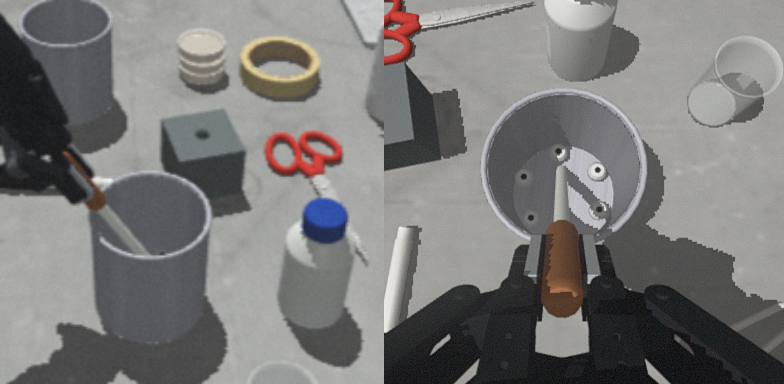

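The picture shows the rod leaning about 30° just short of the near rim (side crop (95,190)), with beads on the floor around its tip at about (560,155) in the wrist crop. The fingers clear the rim, so I'll release gently and back out along the tool axis.

Request:
apply_moves([
  [[0,0,0,0,0,0,0.5],[0,0,0,0,0,0,0.3],[0,0,0,0,0,0,0],[0,0,0,0,0,0,-0.5],[0,0,0,0,0,0,-1],[0,0,0,0,0,0,-1],[0,0,0,0,0,0,-1],[0,0,0,0,0,0,-1],[0,0,0,0,0,0,-1],[0,0,0,0,0,0,-1]],
])

```text
time: 13.73
ee_pos: [0.4962, -0.3284, 0.1406]
eef_rot: [-180.0, -30.0, 0.0]
force: [-0.1, 0.1, 1.6]
opening: 0.0855
grasp_force: 0.0
```

Request:
apply_moves([
  [[0,0,-0.01,0,0,0,-1],[0,0,-0.025,0,0,0,-1],[0,0,-0.045,0,0,0,-1],[0,0,-0.065,0,0,0,-1],[0,0,-0.085,0,0,0,-1],[0,0,-0.105,0,0,0,-1],[0,0,-0.12,0,0,0,-1],[0,0,-0.12,0,0,0,-1]],
])

```text
time: 14.4
ee_pos: [0.4364, -0.3303, 0.2489]
eef_rot: [179.6, -30.2, 0.1]
force: [1.2, -0.5, 1.4]
opening: 0.0852
grasp_force: 0.0
```

```bash
python3 look.py 8; python3 -c "
import cv2,numpy as np
a=cv2.imread('pics/side8.png')[150:350,180:380];cv2.imwrite('pics/c8.png',np.hstack([cv2.resize(a,(384,384)),cv2.imread('pics/wrist8.png')[:,80:480]]))"
```

```text
[ 0.4364 -0.3303  0.2489] [ 1.16 -0.51  1.41]
side rim 846 [ 0.5478 -0.3316]
0.075 49 [ 0.5156 -0.3366  0.0751] [ 0.5338 -0.327   0.0899]
brown zmin [0.12097858 0.12104121] 49
wrist rim 1807 [ 0.5473 -0.3287]
0.075 43 [ 0.5197 -0.3339  0.0755] [ 0.5331 -0.3244  0.0894]
brown zmin [0.12480552 0.12583342] 81
```

View pics/c8.png

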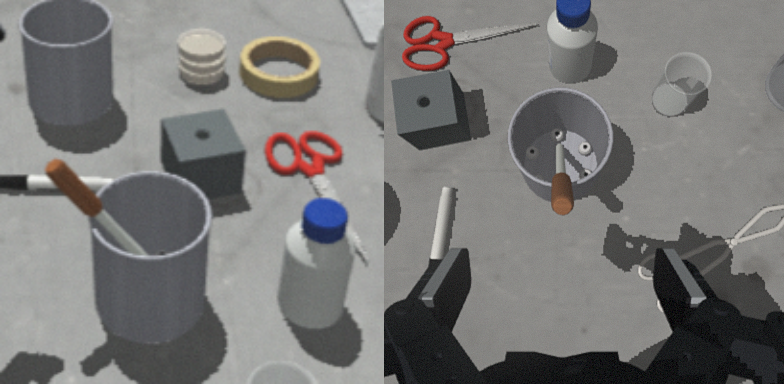

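The picture shows the rod leaning on the near rim (side crop (95,205)), free of the gripper, with the beaker in place. One quick check of rest, handle height and beads, then I'll hand in.

```bash
python3 - <<'E'
from h import *
for i in range(2):
    g=optics.grab_frame("side"); C=cloud(g); col=g["frame"].reshape(-1,3)[(g["depth"]>0).ravel()].astype(int)
    m=(C[:,2]>.11)&(np.hypot(C[:,0]-.5,C[:,1]+.33)<.06)&(col[:,0]>col[:,2]*1.5)&(col[:,0]>60)
    print(m.sum(),np.round(C[m].mean(0),4))
g=optics.grab_frame("wrist")
for p in spotter.pinpoint("wrist","bead0_center"): print(np.round(px2w(g,*p["at"],z=.011),3),round(p["p"],2))
print(r.close_job())
E
```

```text
356 [ 0.4855 -0.3369  0.15  ]
359 [ 0.4855 -0.3369  0.15  ]
[ 0.563 -0.293  0.011] 0.63
the job is handed in; nothing more can be done
None
```

The job is handed in: the rod made three anticlockwise turns among the beads and now leans at rest on the rim, its mid-handle about 40 mm above it. The beaker hasn't moved; I saw five of the six beads inside at the last clear look (the sixth is probably hidden behind the rod), and I worked out that the beads moved from the rod's path rather than measuring it.

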